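Index the pump to the front and crack its stuck strainer cover

ROBOT

A 6-joint arm with a two-finger parallel gripper is mounted at the origin on the work surface. World frame = base frame: x ahead of the robot, y to its left, z up, the work surface at z = 0. Lengths are in m, angles in rad, forces in N, time in s.
With the tool pointing down it reaches from about 0.425 to 1.125 m from the base axis. Payload 14.9 kg.
Tool frame: the origin (TCP) lies between the finger pads; the fingertips stand 14 mm ahead of it and the grasp point (between the pads) lies 5 mm behind it; z points along the fingers, y is the line along which they close (so a half turn about z gives the same grasp; the last joint's range is limited). The gripper opens to 91 mm and grips with 3 to 60 N. Pads are 32 mm wide; open, the fingers measure 118 mm over their backs; the gripper's body (76 mm by 178 mm) begins 60 mm behind the grasp point.
Start: joints at [-1.365, 0.379, 1.734, -0, 1.028, -0.033], TCP at [0.166, -0.68, 0.228] pointing down, gripper open.
Joint ranges: [-2.77, 2.77], [-0.74, 2.19], [0, 2.66], [-1.06, 4.2], [0.31, 2.87], [-3.08, 3.08]. Speed limits (rad/s): [1.89, 1.89, 2.39, 3.14, 3.14, 3.14].

INTERFACE

Orientations are given as a rotation vector (axis times angle).
In Python, from station import sense, snapshot, ticket, recognise, pinpoint gives the robot as it stands.
- The arm moves only by the tool arm_command, never from a script. Its arguments are lists of equal length, an entry for each row: "delta_pos": the shift along the tool's x, y, z in m, a list of three; "roll": the turn about the tool's z in degrees. A call has 1 to 8 rows; each row shifts and turns the commanded pose from where the row before left it, along the tool's axes as they then stand; what a row does not reach is not made up. A row lasts 1/10 s, in which the tool goes at most 50 mm and 8.59 degrees, less where a joint would pass 70% of its speed; a pose out of reach is approached as far as the arm can. A call with a gripper value outside its range is refused whole. "claw" is the opening, from 0 (shut) to 1 (fully open), set as the call begins (left out, the last holds). The fingers move at their own pace and stop on an object; "grip_force" is the grip in N (left out, the last holds). Time passes only in rows, so rows that do not move let the fingers close. It gives the time, the measured TCP pose, the force, the opening and the grip force at its end, in the units of the state.
- sense(): the state, without advancing time (a new reading comes with each control period).
- snapshot(name): name is "scene" or "top" or "wrist"; returns a dict with "frame" (420x560x3 uint8, blue, green, red), "camera_matrix" (3x3 intrinsics, pixels), "R" (3x3) and "t" (3): a world point X has camera coordinates R X + t; the wrist camera has in their place "tool_from_camera" (4x4, takes a point from camera to tool coordinates, whose origin is the TCP and whose axes are the flange's). Camera axes: x right, y down, z forward; pixel columns grow to the right and rows downward; lengths in m; the calibration is good to about 2 mm. The wrist camera is an equidistant fisheye: a pixel r from the principal point sees the ray r / f radians off the axis. A picture is of the moment at which its call begins: read the wrist's pose just before it. There is no depth.
- ticket.hand_in(): hands the job in; it is judged then, once.
Trained networks look in a picture, given as the dict that the camera call returned (one of the last four; its "shot" number tells which), for a name from the list of things; names that differ only in an ending like _2 or _b are one class to them, and where a whole thing is asked for, a point or a joint stands for the part that bears it (a point fixed in the world has none). Each returns a list of dicts, best first, with "p" (0 to 1); they miss things now and then, are a little off and sometimes report something else, mostly with a low value. They report only what shows in the picture. A call takes as long as a camera call.
- recognise(picture, label): "box" ([left, top, right, bottom] in pixels, round what is visible of it).
- pinpoint(picture, label): "pixel" ([column, row] in pixels: a listed point, or the origin of a listed thing).
The state is a dict: "time_s": time; "q": joint angles; "qd": joint speeds; "effort": joint torques, N m; "tool_pos": TCP position; "ee_rot": TCP orientation; "wrist_force": force on the tool from outside, world axes, zero at the start; "ft_torque": the same for the moment, N m; "gripper_width": opening from 0.0 (shut) to 1.0 (fully open); "grip_force": force on a finger pad.
Only numpy, scipy, OpenCV 4.12 (cv2) and the standard library are available. Lean on these libraries where they do the work, as an engineer would, in place of code of your own. Each camera call takes 0.05 s, during which the arm holds its last target. There are 200 camera calls.

TASK

The small water pump is bolted to a turntable that was left between clicks: turn it (an upright black handle stands on the disc) until it clicks home with the round strainer pot in front, over the grey index block. Then take the bar handle on the pot's hinged cover, pull the cover free of its sticking gasket without letting it fly up, and finish still holding it by that bar, just cracked open, with its front edge about 18 mm off the rim so that the pot can vent. Leave the other things on the bench where they lie.

Things in the scene. Friction and masses are not known exactly. Their poses are not given: they have to be found in the camera images.
- stand: Fixed foot of the turntable, a round dark steel plate 240 mm wide on the bench; the disc above it is aluminium, 350 mm in diameter, its top 42 mm above the bench. Origin: on the turning axis at bench height. Its -x axis points to the stand's front, where a grey index block stands out from under the disc 193 mm from the axis. Does not move.
- deck (a joint): Angle of disc and pump on the stand, rad, positive anticlockwise from above; 0 = strainer pot in front over the index block, motor to the rear. A sprung detent clicks at 0 and at each quarter turn; within about 0.04 it is drawn in, and about 9 N sideways at the turning handle moves it out. Elsewhere it turns with light friction and stays where left. Range -0.6 to 1.75.
- turn_handle (a point): Point on the axis of the upright black turning handle on the disc: round grip 22 mm in diameter, from 72 to 142 mm above the bench; the point lies at 127 mm. It turns with the disc, 160 mm from the axis: disc frame (the stand's frame at deck angle 0) x -68, y +145 mm. The pump on this side lies within 62 mm of the disc's x axis.
- cover (a joint): Opening angle of the strainer cover about its level hinge, rad; 0 = shut, grows as the front edge rises; up to 1.0. Shut, it sticks to its gasket: about 15 to 19 N upward at the bar handle breaks it free, the pull falls away over the first 0.07 rad, then only its weight (about 3 N at the bar) is felt; let go, it falls shut.
- bail: Bar handle of the cover: round steel bar 12 mm thick, level, parallel to the hinge, on two posts 72 mm apart (60 mm clear), its axis 37 mm above the cover's top. Origin: middle of the bar, 219 mm above the bench when shut; disc frame x -119, y 0 mm. Its y axis lies along the bar. The hinge axis, parallel to the bar, is at disc frame x -19 mm, 167 mm above the bench (100 mm behind and 52 mm below).
- cover_edge (a point): Foremost lower point of the round cover (steel, 120 mm in diameter, 12 mm thick), 126 mm from the hinge axis; its height above where it is when shut is the opening: about 18 mm at cover angle 0.14.
- index_mark (a point): Middle of the top of the grey index block (24 x 42 mm) at the stand's front, 38 mm above the bench.
- oil_bottle: Bystander: oil bottle, 72 mm wide, 210 mm tall, upright. Origin: centre of its underside.
- wire_spool: Bystander: spool of copper wire, 76 mm wide, 54 mm tall, upright. Origin: centre of its underside.
- stator: Bystander: motor stator ring, 124 mm wide, about 62 mm tall. Origin: centre of its underside.
- spanner: Bystander: steel spanner 200 mm long, lying along its x. Origin: middle of its underside.
- screwdriver: Bystander: screwdriver 210 mm long, lying along its x. Origin: middle of its underside.
- bearing: Bystander: ball bearing 52 mm wide, 15 mm high, lying flat. Origin: centre of its underside.
- hammer: Bystander: hammer 260 mm long, lying along its x. Origin: middle of its underside.
- impeller: Bystander: brass pump impeller 90 mm wide, 24 mm high. Origin: centre of its underside.

How it is judged:
On the way, in this order (a step that is already met when the one before it is completed fails the run):
1. the turntable is clicked home with the pot in front and the cover still shut (value of joint deck between -0.035 and 0.035 rad and velocity of joint deck between -0.05 and 0.05 rad/s and value of joint cover below 0.02 rad), for 0.3 s.
2. the cover, held by its bar, has come free of the gasket (value of joint cover above 0.075 rad and contact force between the fingers and bail above 1 N), for 0.2 s.
At the end, for the whole second after the job is handed in: The turntable is in its home click (within 0.04 rad of 0), and the fingers still hold the cover's bar (more than 1 N) with the cover still at 0.085 to 0.21 rad, which is 11 to 26 mm of opening at its front edge (value of joint deck between -0.04 and 0.04 rad and value of joint cover between 0.085 and 0.21 rad and velocity of joint cover between -0.05 and 0.05 rad/s and contact force between the fingers and bail above 1 N); the arm keeps its last pose, push and grip.
It fails at once if the cover flies up past 0.32 rad (about 40 mm at its front edge) (value of joint cover above 0.32 rad).
It fails at once if the cover is lifted while the turntable is not in its home click (value of joint cover above 0.04 rad and (value of joint deck above 0.08 rad or value of joint deck below -0.08 rad)).
It fails at once if another thing on the bench is shifted by more than 40 mm (distance of any of oil_bottle, wire_spool, stator, spanner, screwdriver, bearing, hammer, impeller from where it was at the start of the episode above 0.04 m).
It also fails if it takes over 45 s, if anything falls off the work surface, if the arm or the gripper's body presses on something with over 40 N, if the wrist force passes 120 N, or if a joint passes its speed limit or range.

## Working session

There is one attempt and no reset: what is moved stays moved. The work goes in short steps, Python scripts to look and compute and a tool call to move; the robot and the scene stay as the last step left them, time stands still between calls to the robot, and variables do not carry over. Pictures are saved under pics/ and viewed, at most 10 in all, crops included, and the job is handed in when it is done.

Besides the shell and the picture viewer there is one more tool, called after "Call:" in YAML: its name, and indented under it one key for each argument. arm_command: Moves the arm, as the interface text tells. Its arguments: {"type":"object","properties":{"delta_pos":{"type":"array","items":{"type":"array","items":{"type":"number"}}},"roll":{"type":"array","items":{"type":"number"}},"claw":{"type":"number"},"grip_force":{"type":"number"}},"required":["delta_pos","roll"]}

```bash
mkdir -p pics
cat > h.py <<'E'
import numpy as np, cv2
from station import sense, snapshot, ticket, recognise, pinpoint
def ray(p,px):
    K=np.array(p["camera_matrix"]);R=np.array(p["R"]);t=np.array(p["t"])
    d=R.T@np.linalg.inv(K)@np.array([px[0],px[1],1.]);return -R.T@t,d
def at_z(p,px,z):
    o,d=ray(p,px);return o+d*(z-o[2])/d[2]
def proj(p,X):
    c=np.array(p["R"])@X+np.array(p["t"]);u=np.array(p["camera_matrix"])@c;return u[:2]/u[2]
E
cat > a.py <<'E'
from h import *
s=sense();print(s["time_s"],s["tool_pos"],s["ee_rot"],s["gripper_width"],s["wrist_force"])
ims=[]
for n in("scene","top"):
    p=snapshot(n);ims.append(p["frame"]);cv2.imwrite(f"pics/{n}0.png",p["frame"])
    for l,z in(("stand",0),("turn_handle",.127),("bail",.219),("cover_edge",.17),("index_mark",.038),("oil_bottle",0),("wire_spool",0),("stator",0),("spanner",0),("screwdriver",0),("bearing",0),("hammer",0),("impeller",0)):
        for r in pinpoint(p,l)[:2]:
            print(n,l,round(r["p"],2),np.round(r["pixel"]),np.round(at_z(p,r["pixel"],z),3))
E
python3 a.py
```

```text
0.0 [ 0.16550286 -0.67978279  0.22730318] [-3.11818307e+00 -3.74134453e-01  1.31730291e-04] 1.0006905223718154 [-0.50937867 -0.53158491  0.17801966]
scene stand 0.62 [309. 271.] [ 0.615 -0.094  0.   ]
scene turn_handle 0.91 [295. 209.] [0.487 0.013 0.127]
scene bail 0.71 [272. 221.] [ 0.513 -0.154  0.219]
scene cover_edge 0.92 [264. 228.] [ 0.482 -0.153  0.17 ]
scene index_mark 0.93 [263. 239.] [ 0.427 -0.087  0.038]
scene oil_bottle 0.71 [261. 335.] [ 0.628 -0.38   0.   ]
scene wire_spool 0.56 [387. 194.] [0.659 0.396 0.   ]
scene stator 0.9 [356. 174.] [0.503 0.441 0.   ]
scene stator 0.59 [306. 171.] [0.327 0.346 0.   ]
scene spanner 0.58 [209. 300.] [ 0.417 -0.366  0.   ]
scene screwdriver 0.71 [304. 174.] [0.329 0.328 0.   ]
scene screwdriver 0.51 [296. 208.] [0.414 0.138 0.   ]
scene bearing 0.53 [295. 217.] [0.435 0.097 0.   ]
scene hammer 0.62 [205. 356.] [ 0.536 -0.525  0.   ]
scene impeller 0.73 [228. 279.] [ 0.416 -0.267  0.   ]
top stand 0.8 [290. 175.] [ 0.626 -0.094  0.   ]
top turn_handle 0.86 [258. 207.] [ 0.507 -0.     0.127]
top bail 0.67 [311. 200.] [ 0.515 -0.145  0.219]
top cover_edge 0.79 [317. 209.] [ 0.498 -0.166  0.17 ]
top cover_edge 0.39 [376. 242.] [ 0.409 -0.328  0.17 ]
top index_mark 0.83 [286. 238.] [ 0.427 -0.082  0.038]
top index_mark 0.42 [350. 237.] [ 0.431 -0.274  0.038]
top oil_bottle 0.81 [382. 177.] [ 0.623 -0.379  0.   ]
top oil_bottle 0.52 [226. 233.] [0.442 0.103 0.   ]
top wire_spool 0.63 [137. 162.] [0.664 0.385 0.   ]
top stator 0.56 [116. 214.] [0.499 0.443 0.   ]
top stator 0.35 [317. 210.] [ 0.517 -0.179  0.   ]
top spanner 0.82 [376. 240.] [ 0.426 -0.359  0.   ]
top screwdriver 0.77 [149. 271.] [0.324 0.333 0.   ]
top screwdriver 0.49 [290. 176.] [ 0.623 -0.093  0.   ]
top bearing 0.75 [227. 233.] [0.444 0.098 0.   ]
top hammer 0.66 [432. 202.] [ 0.546 -0.535  0.   ]
top impeller 0.92 [348. 236.] [ 0.438 -0.274  0.   ]
```

```bash
python3 -c "
import cv2
a=cv2.imread('pics/scene0.png')[120:400,120:480];b=cv2.imread('pics/top0.png')[100:310,80:460]
cv2.imwrite('pics/s1.png',cv2.resize(a,None,fx=2.1,fy=2.1));cv2.imwrite('pics/t1.png',cv2.resize(b,None,fx=2.1,fy=2.1))"
```

```text
(no output)
```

View pics/s1.png

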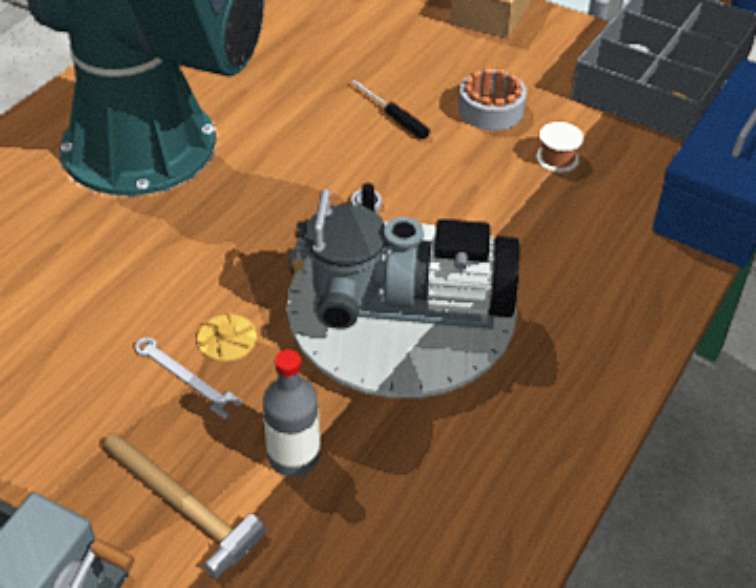

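View pics/t1.png

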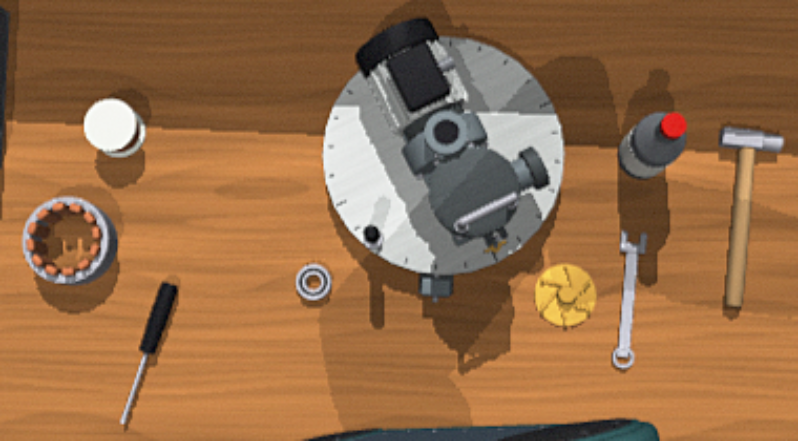

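The pictures show the pump turned with its pot towards the lower right of the index block, so deck is about +0.5. The black handle is at top-view crop pixel (372,234), the index block at (436,286), and the bail bar runs (460,226) to (518,197). Next I fit the axis, yaw and deck angle to the detections.

```bash
cat >> h.py <<'E'
def Rz(a):
    c,s=np.cos(a),np.sin(a);return np.array([[c,-s,0],[s,c,0],[0,0,1]])
D={"turn_handle":(-.068,.145,.127),"bail":(-.119,0,.219),"cover_edge":(-.145,0,.170)}
def model(x):
    S=lambda v:np.array([x[0],x[1],0])+Rz(x[2])@np.array(v)
    m={k:S(Rz(x[3])@np.array(v)) for k,v in D.items()}
    m["stand"]=S((0,0,0));m["index_mark"]=S((-.193,0,.038));return m
def fit(names=("scene","top")):
    from scipy.optimize import least_squares
    ob=[]
    for n in names:
        p=snapshot(n)
        for l in list(D)+["stand","index_mark"]:
            r=pinpoint(p,l)
            if r and r[0]["p"]>.4: ob.append((p,l,np.array(r[0]["pixel"])))
    f=lambda x:np.concatenate([(proj(p,model(x)[l])-px)*(.3 if l=="stand" else 1) for p,l,px in ob])
    s=least_squares(f,[.62,-.09,-.06,.3],loss="soft_l1")
    print("fit",np.round(s.x,4));print([(l,list(np.round(proj(p,model(s.x)[l])-px,1))) for p,l,px in ob])
    return s.x
E
cat > b.py <<'E'
from h import *
x=fit();[print(k,np.round(v,4)) for k,v in model(x).items()]
x[3]=0;print("home");[print(k,np.round(v,4)) for k,v in model(x).items()]
E
python3 b.py
```

```text
fit [ 0.6266 -0.1021 -0.0895  0.5066]
[('turn_handle', [np.float64(0.8), np.float64(3.3)]), ('bail', [np.float64(0.1), np.float64(-1.3)]), ('cover_edge', [np.float64(1.5), np.float64(2.6)]), ('stand', [np.float64(47.3), np.float64(45.5)]), ('index_mark', [np.float64(0.2), np.float64(-2.4)]), ('turn_handle', [np.float64(-2.2), np.float64(0.6)]), ('bail', [np.float64(0.5), np.float64(0.2)]), ('cover_edge', [np.float64(0.8), np.float64(0.2)]), ('stand', [np.float64(2.0), np.float64(-2.1)]), ('index_mark', [np.float64(0.6), np.float64(2.9)])]
turn_handle [0.5057 0.0029 0.127 ]
bail [ 0.5178 -0.1503  0.219 ]
cover_edge [ 0.4941 -0.1609  0.17  ]
stand [ 0.6266 -0.1021  0.    ]
index_mark [ 0.4344 -0.0849  0.038 ]
home
turn_handle [0.5718 0.0484 0.127 ]
bail [ 0.5081 -0.0915  0.219 ]
cover_edge [ 0.4822 -0.0892  0.17  ]
stand [ 0.6266 -0.1021  0.    ]
index_mark [ 0.4344 -0.0849  0.038 ]
```

```bash
cat >> h.py <<'E'
from scipy.spatial.transform import Rotation as Ro
def plan(pos,yaw,n,pose=None):
    """rows to reach pos with tool-y at world angle yaw (mod pi), straight"""
    s=sense();p=np.array(s["tool_pos"]);R=Ro.from_rotvec(s["ee_rot"]).as_matrix()
    cur=np.arctan2(R[1,1],R[0,1]);d=(yaw-cur+np.pi/2)%np.pi-np.pi/2
    if pose: d=pose if abs(pose)>7 else d
    print("yaw now",round(cur,3),"tilt",np.round(R[:,2],3),"q6",round(s["q"][5],2),"dyaw",round(d,3))
    step=np.round(-np.degrees(d)/n,1);out=[]
    for i in range(n):
        v=(np.array(pos)-p)/(n-i);r=np.round(R.T@v,4);p=p+R@r;out.append(list(map(float,r)))
        R=R@Ro.from_rotvec([0,0,np.radians(step)]).as_matrix()
    for k in range(0,n,8):print(out[k:k+8],[float(step)]*len(out[k:k+8]))
    print("end",np.round(p,4),"yaw",round(np.arctan2(R[1,1],R[0,1]),3))
E
python3 - <<'E'
from h import *
s=sense();R=Ro.from_rotvec(s["ee_rot"]).as_matrix();print(np.arctan2(R[1,1],R[0,1]))
# desired yaw .417; going ccw +1.75
import h
p0=h.sense
cur=np.arctan2(R[1,1],R[0,1]);d=.417-cur
n=20;p=np.array(s["tool_pos"]);step=np.round(-np.degrees(d)/n,1);T=np.array([.506,.003,.28]);out=[]
for i in range(n):
    r=np.round(R.T@((T-p)/(n-i)),3);p=p+R@r;out.append(list(map(float,r)));R=R@Ro.from_rotvec([0,0,np.radians(step)]).as_matrix()
for k in range(0,n,8):print(out[k:k+8],step)
E
```

```text
-1.332028923477231
[[0.025, -0.029, -0.003], [0.027, -0.027, -0.003], [0.029, -0.024, -0.003], [0.031, -0.022, -0.003], [0.033, -0.019, -0.003], [0.035, -0.016, -0.002], [0.036, -0.013, -0.003], [0.037, -0.01, -0.002]] -5.0
[[0.038, -0.007, -0.003], [0.038, -0.003, -0.002], [0.038, 0.0, -0.003], [0.038, 0.003, -0.002], [0.038, 0.007, -0.003], [0.037, 0.01, -0.002], [0.036, 0.013, -0.003], [0.034, 0.016, -0.002]] -5.0
[[0.033, 0.019, -0.003], [0.031, 0.022, -0.002], [0.029, 0.025, -0.003], [0.026, 0.027, -0.002]] -5.0
```

Call:
arm_command:
  delta_pos:
    - [0.025,-0.029,-0.008]
    - [0.027,-0.027,-0.008]
    - [0.029,-0.024,-0.008]
    - [0.031,-0.022,-0.008]
    - [0.033,-0.019,-0.008]
    - [0.035,-0.016,-0.008]
    - [0.036,-0.013,-0.004]
    - [0.037,-0.01,0]
  roll: [-5,-5,-5,-5,-5,-5,-5,-5]
  claw: 1.0

```text
time_s: 2.8
tool_pos: [0.3023, -0.4058, 0.2808]
ee_rot: [2.8, 1.422, 0.0]
wrist_force: [0.5, -0.1, 0.3]
gripper_width: 1.002
grip_force: 0.0
```

Call:
arm_command:
  delta_pos:
    - [0.038,-0.007,0]
    - [0.038,-0.003,0]
    - [0.038,0,0]
    - [0.038,0.003,0]
    - [0.038,0.007,0]
    - [0.037,0.01,0]
    - [0.036,0.013,0]
    - [0.034,0.016,0]
  roll: [-5,-5,-5,-5,-5,-5,-5,-5]

```text
time_s: 3.6
tool_pos: [0.4378, -0.1314, 0.2802]
ee_rot: [2.144, 2.295, 0.0]
wrist_force: [0.3, -0.5, -0.4]
gripper_width: 0.998
grip_force: 0.0
```

Call:
arm_command:
  delta_pos:
    - [0.033,0.019,0]
    - [0.031,0.022,0]
    - [0.029,0.025,0]
    - [0.026,0.027,0]
    - [0,0,0]
  roll: [-5,-5,-5,-5,0]

```text
time_s: 4.1
tool_pos: [0.5073, 0.0054, 0.2801]
ee_rot: [1.71, 2.635, 0.001]
wrist_force: [-0.7, -0.2, -0.3]
gripper_width: 1.0
grip_force: 0.0
```

```bash
cat >> h.py <<'E'
def wray(p,px,s):
    K=np.array(p["camera_matrix"]);dx=(px[0]-K[0,2]);dy=(px[1]-K[1,2]);r=np.hypot(dx,dy);th=r/K[0,0]
    d=np.array([dx/r*np.sin(th),dy/r*np.sin(th),np.cos(th)]) if r>0 else np.array([0,0,1.])
    M=np.array(p["tool_from_camera"]);R=Ro.from_rotvec(s["ee_rot"]).as_matrix()
    return np.array(s["tool_pos"])+R@M[:3,3],R@M[:3,:3]@d
def wrist(labels,name=None):
    s=sense();p=snapshot("wrist")
    if name: cv2.imwrite(f"pics/{name}.png",p["frame"])
    for l,z in labels:
        for r in pinpoint(p,l)[:2]:
            o,d=wray(p,r["pixel"],s);print("w",l,round(r["p"],2),np.round(r["pixel"]),np.round(o+d*(z-o[2])/d[2],4))
    return p,s
E
python3 - <<'E'
from h import *
s=sense();print(s["time_s"],np.round(s["tool_pos"],4),np.round(s["wrist_force"],1))
wrist((("turn_handle",.127),("bail",.219),("cover_edge",.17),("index_mark",.038),("stand",0)),"w1")
fit()
E
```

```text
4.1 [0.5073 0.0054 0.2801] [-0.7 -0.2 -0.3]
w turn_handle 0.63 [270. 192.] [0.4964 0.0037 0.127 ]
w cover_edge 0.77 [210. 337.] [ 0.4981 -0.1571  0.17  ]
w index_mark 0.71 [202. 216.] [ 0.434  -0.0856  0.038 ]
w stand 0.84 [326. 260.] [ 0.625  -0.0897  0.    ]
fit [ 0.6253 -0.0917 -0.0223  0.4927]
[('turn_handle', [np.float64(0.5), np.float64(-0.2)]), ('bail', [np.float64(1.5), np.float64(0.2)]), ('cover_edge', [np.float64(2.2), np.float64(1.7)]), ('stand', [np.float64(0.9), np.float64(2.2)]), ('index_mark', [np.float64(-0.0), np.float64(-2.1)]), ('bail', [np.float64(173.0), np.float64(38.0)]), ('cover_edge', [np.float64(-0.3), np.float64(0.3)]), ('stand', [np.float64(-1.9), np.float64(0.2)]), ('index_mark', [np.float64(0.5), np.float64(0.6)])]
```

View pics/w1.png

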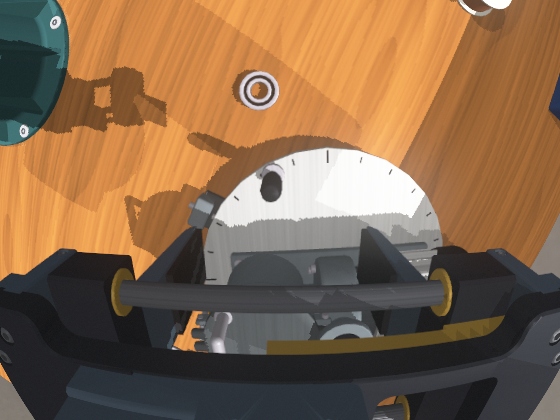

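Run:
```python
from h import *
plan([.4985,.004,.118],.46,7)
```

```text
yaw now 0.413 tilt [ 0. -0. -1.] q6 -0.45 dyaw 0.047
[[0.0006, -0.0009, 0.0231], [0.0006, -0.0009, 0.0231], [0.0006, -0.0009, 0.0232], [0.0007, -0.0009, 0.0231], [0.0006, -0.0009, 0.0232], [0.0007, -0.0008, 0.0231], [0.0007, -0.0009, 0.0232]] [-0.4, -0.4, -0.4, -0.4, -0.4, -0.4, -0.4]
end [0.4984 0.004  0.118 ] yaw 0.462
```

Call:
arm_command:
  delta_pos:
    - [0.001,-0.001,0.023]
    - [0.001,-0.001,0.023]
    - [0.001,-0.001,0.023]
    - [0.001,-0.001,0.023]
    - [0,-0.001,0.023]
    - [0,-0.001,0.023]
    - [0,0,0.023]
    - [0,0,0]
  roll: [-0.4,-0.4,-0.4,-0.4,-0.4,-0.4,-0.4,0]

```text
time_s: 5.8
tool_pos: [0.4972, 0.0038, 0.1166]
ee_rot: [-1.651, -2.668, 0.003]
wrist_force: [-0.3, 0.2, 0.4]
gripper_width: 1.001
grip_force: 0.0
```

Call:
arm_command:
  delta_pos:
    - [0,0,0]
    - [0,0,0]
    - [0,0,0]
    - [0,0,0]
    - [0,0,0]
    - [0,0,0]
    - [0,0,0]
    - [0,0,0]
  roll: [0,0,0,0,0,0,0,0]
  claw: 0.1
  grip_force: 15

```text
time_s: 6.6
tool_pos: [0.4988, 0.0037, 0.1189]
ee_rot: [-1.654, -2.671, 0.0]
wrist_force: [-0.4, 0.3, -0.3]
gripper_width: 0.329
grip_force: 0.0
```

Run:
```python
from h import *
s=sense();print(s["time_s"],np.round(s["tool_pos"],4),np.round(s["wrist_force"],1),s["gripper_width"],s["grip_force"])
wrist((("turn_handle",.127),("bail",.219),("cover_edge",.17),("index_mark",.038),("stand",0)),"w2")
fit()
```

```text
6.6 [0.4988 0.0037 0.1189] [-0.4  0.3 -0.3] 0.32911455811248425 0.0
w turn_handle 0.82 [280. 271.] [0.4982 0.0051 0.127 ]
w index_mark 0.87 [163. 270.] [ 0.4295 -0.0852  0.038 ]
fit [ 0.622  -0.0873 -0.0242  0.5036]
[('turn_handle', [np.float64(2.6), np.float64(1.0)]), ('bail', [np.float64(-20.4), np.float64(11.4)]), ('cover_edge', [np.float64(4.5), np.float64(-0.4)]), ('stand', [np.float64(0.5), np.float64(0.0)]), ('index_mark', [np.float64(-1.7), np.float64(-1.2)]), ('bail', [np.float64(-2.8), np.float64(-0.6)]), ('cover_edge', [np.float64(2.1), np.float64(-0.2)]), ('stand', [np.float64(-1.6), np.float64(3.7)]), ('index_mark', [np.float64(-0.1), np.float64(2.4)])]
```

View pics/w2.png

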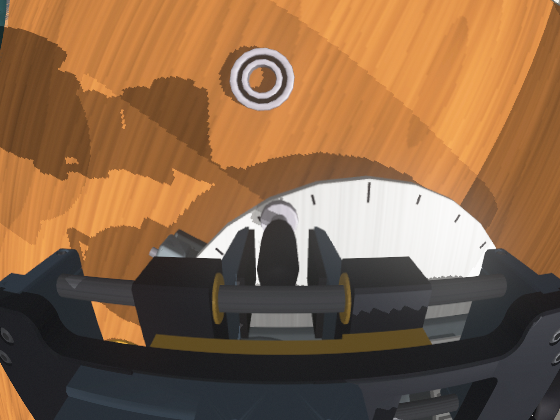

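The handle (278,260) sits centred between the fingers, which are still closing. I finish the grip, then swing along the arc in small steps.

Call:
arm_command:
  delta_pos:
    - [0,0,0]
    - [0,0,0]
    - [0,0,0]
  roll: [0,0,0]

```text
time_s: 7.8
tool_pos: [0.4984, 0.0038, 0.1188]
ee_rot: [-1.653, -2.67, 0.001]
wrist_force: [-3.7, 2.6, 0.4]
gripper_width: 0.236
grip_force: 15.0
```

Call:
arm_command:
  delta_pos:
    - [0.0022,0.0047,0]
    - [0.0022,0.0047,0]
    - [0.0022,0.0047,0]
    - [0.0022,0.0047,0]
    - [0.0022,0.0047,0]
    - [0,0,0]
  roll: [1.86,1.86,1.86,1.86,1.86,0]

```text
time_s: 8.4
tool_pos: [0.5166, 0.0232, 0.1188]
ee_rot: [1.865, 2.528, 0.001]
wrist_force: [0.7, 1.3, -3.9]
gripper_width: 0.237
grip_force: 15.0
```

Call:
arm_command:
  delta_pos:
    - [0.0022,0.0047,0]
    - [0.0022,0.0047,0]
    - [0.0022,0.0047,0]
    - [0.0022,0.0047,0]
    - [0.0022,0.0047,0]
    - [0.0022,0.0047,0]
    - [0.0022,0.0047,0]
    - [0,0,0]
  roll: [1.86,1.86,1.86,1.86,1.86,1.86,1.86,0]

```text
time_s: 9.2
tool_pos: [0.5461, 0.0442, 0.1188]
ee_rot: [2.138, 2.3, 0.001]
wrist_force: [4.0, -4.7, -6.1]
gripper_width: 0.237
grip_force: 15.0
```

Run:
```python
from h import *
s=sense();print(s["time_s"],np.round(s["tool_pos"],4),np.round(s["wrist_force"],1),s["gripper_width"],s["grip_force"])
wrist((("turn_handle",.127),("bail",.219),("cover_edge",.17),("index_mark",.038),("stand",0)))
x=fit();print(model(x))
```

```text
9.2 [0.5461 0.0442 0.1188] [ 4.  -4.7 -6.1] 0.23746386156544666 14.998792111873627
w turn_handle 0.6 [282. 266.] [0.5466 0.0486 0.127 ]
w index_mark 0.62 [158. 332.] [ 0.4356 -0.0834  0.038 ]
fit [ 0.6221 -0.0826  0.0177  0.1154]
[('turn_handle', [np.float64(-1.2), np.float64(0.3)]), ('bail', [np.float64(-0.3), np.float64(-0.2)]), ('cover_edge', [np.float64(1.2), np.float64(0.3)]), ('stand', [np.float64(0.7), np.float64(-0.3)]), ('index_mark', [np.float64(0.1), np.float64(-1.6)]), ('turn_handle', [np.float64(-192.8), np.float64(-4.0)]), ('bail', [np.float64(0.3), np.float64(-2.1)]), ('cover_edge', [np.float64(0.8), np.float64(1.0)]), ('stand', [np.float64(-3.4), np.float64(1.7)]), ('index_mark', [np.float64(0.6), np.float64(1.9)])]
{'turn_handle': array([0.53542944, 0.05210269, 0.127     ]), 'bail': array([ 0.50412167, -0.0983826 ,  0.219     ]), 'cover_edge': array([ 0.4783516 , -0.10183274,  0.17      ]), 'stand': array([ 0.62206929, -0.08259154,  0.        ]), 'index_mark': array([ 0.42909956, -0.08600935,  0.038     ])}
```

Call:
arm_command:
  delta_pos:
    - [0.0014,0.0047,0]
    - [0.0014,0.0047,0]
    - [0.0014,0.0047,0]
    - [0,0,0]
    - [0,0,0]
  roll: [1.86,1.86,1.86,0,0]

```text
time_s: 10.6
tool_pos: [0.5595, 0.0504, 0.1188]
ee_rot: [-2.248, -2.194, -0.003]
wrist_force: [2.1, 16.0, -6.9]
gripper_width: 0.237
grip_force: 15.0
```

Run:
```python
from h import *
s=sense();print(s["time_s"],np.round(s["tool_pos"],4),np.round(s["wrist_force"],1),s["gripper_width"],s["grip_force"])
wrist((("turn_handle",.127),("index_mark",.038)))
x=fit();print(model(x)["turn_handle"])
```

```text
10.6 [0.5595 0.0504 0.1188] [ 2.1 16.  -6.9] 0.2366081313978411 14.998763054609299
w turn_handle 0.62 [282. 268.] [0.5604 0.0535 0.127 ]
fit [ 0.6241 -0.0974 -0.0476  0.007 ]
[('turn_handle', [np.float64(-1.4), np.float64(3.1)]), ('bail', [np.float64(4.0), np.float64(0.9)]), ('cover_edge', [np.float64(1.9), np.float64(0.5)]), ('stand', [np.float64(1.4), np.float64(1.2)]), ('index_mark', [np.float64(-0.3), np.float64(-2.7)]), ('bail', [np.float64(-4.7), np.float64(-0.5)]), ('cover_edge', [np.float64(0.8), np.float64(0.9)]), ('stand', [np.float64(0.7), np.float64(-0.1)]), ('index_mark', [np.float64(0.3), np.float64(2.9)])]
[0.56208758 0.05020692 0.127     ]
```

Call:
arm_command:
  delta_pos:
    - [0.001,0,0]
    - [0.001,0,0]
    - [0,0,0]
    - [0,0,0]
    - [0,0,0]
  roll: [0,0,0,0,0]
  claw: 0.9

```text
time_s: 11.85
tool_pos: [0.5593, 0.0512, 0.119]
ee_rot: [2.249, 2.194, 0.0]
wrist_force: [-0.2, 0.4, -0.3]
gripper_width: 0.643
grip_force: 0.0
```

Run:
```python
from h import *
s=sense();print(s["time_s"],np.round(s["tool_pos"],4),np.round(s["wrist_force"],1),s["gripper_width"])
for i in range(2): wrist((("turn_handle",.127),("index_mark",.038)),"w3" if i else None); x=fit()
m=model(x);print(m["bail"],m["turn_handle"])
plan([.502,-.088,.34],-.04,7)
```

```text
11.85 [0.5593 0.0512 0.119 ] [-0.2  0.4 -0.3] 0.6434418044877888
w turn_handle 0.65 [287. 266.] [0.5627 0.0553 0.127 ]
fit [ 0.6209 -0.0966 -0.0278 -0.0667]
[('turn_handle', [np.float64(-2.9), np.float64(0.3)]), ('bail', [np.float64(3.9), np.float64(1.0)]), ('cover_edge', [np.float64(3.2), np.float64(2.6)]), ('stand', [np.float64(-2.2), np.float64(0.1)]), ('index_mark', [np.float64(0.6), np.float64(-2.8)]), ('bail', [np.float64(-0.1), np.float64(1.1)]), ('cover_edge', [np.float64(-0.5), np.float64(-0.6)]), ('stand', [np.float64(1.7), np.float64(2.8)]), ('index_mark', [np.float64(1.1), np.float64(3.6)])]
w turn_handle 0.62 [285. 265.] [0.5618 0.0564 0.127 ]
fit [ 0.6229 -0.0963 -0.0292 -0.0046]
[('turn_handle', [np.float64(-1.4), np.float64(0.2)]), ('bail', [np.float64(2.2), np.float64(1.8)]), ('stand', [np.float64(-0.5), np.float64(1.1)]), ('index_mark', [np.float64(0.1), np.float64(0.2)]), ('bail', [np.float64(-0.1), np.float64(0.1)]), ('cover_edge', [np.float64(-0.8), np.float64(0.3)]), ('stand', [np.float64(3.6), np.float64(3.1)])]
[ 0.50396146 -0.09231381  0.219     ] [0.55983267 0.05087979 0.127     ]
yaw now -0.025 tilt [-0.  0. -1.] q6 0.07 dyaw -0.015
[[-0.0201, -0.0077, -0.0316], [-0.0201, -0.0076, -0.0316], [-0.0201, -0.0076, -0.0316], [-0.0202, -0.0076, -0.0316], [-0.0201, -0.0076, -0.0316], [-0.0202, -0.0075, -0.0315], [-0.0202, -0.0075, -0.0316]] [0.1, 0.1, 0.1, 0.1, 0.1, 0.1, 0.1]
end [ 0.502 -0.088  0.34 ] yaw -0.037
```

View pics/w3.png

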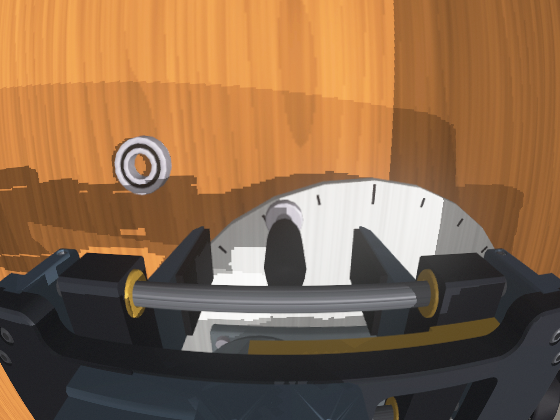

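The handle (285,250) stands free near the middle of the open fingers, and the disc seems to have settled in the click. I go straight up, then over to the bail, and look.

Call:
arm_command:
  delta_pos:
    - [0,0,-0.045]
    - [0,0,-0.045]
    - [0,0,-0.045]
    - [0,0,-0.045]
    - [-0.035,-0.013,-0.02]
    - [-0.035,-0.013,-0.02]
    - [-0.035,-0.013,0]
    - [-0.035,-0.013,0]
  roll: [0,0,0,0,0.2,0.2,0.2,0.2]
  claw: 1.0

```text
time_s: 14.15
tool_pos: [0.5026, -0.0882, 0.3398]
ee_rot: [2.263, 2.177, 0.001]
wrist_force: [1.0, -0.1, -0.0]
gripper_width: 1.001
grip_force: 0.0
```

Call:
arm_command:
  delta_pos:
    - [0,0,0]
    - [0,0,0]
    - [0,0,0]
  roll: [0,0,0]

```text
time_s: 14.45
tool_pos: [0.5033, -0.0865, 0.3389]
ee_rot: [-2.264, -2.178, -0.0]
wrist_force: [-1.0, -0.8, -0.2]
gripper_width: 0.996
grip_force: 0.0
```

Run:
```python
from h import *
s=sense();print(s["time_s"],np.round(s["tool_pos"],4),np.round(s["wrist_force"],1),s["gripper_width"])
for i in range(2): wrist((("turn_handle",.127),("bail",.219),("cover_edge",.17),("index_mark",.038),("stand",0)),"w4" if i else None)
p=snapshot("top");cv2.imwrite("pics/t4.png",cv2.resize(p["frame"][120:270,200:400],None,fx=4,fy=4))
```

```text
14.45 [ 0.5033 -0.0865  0.3389] [-1.  -0.8 -0.2] 0.9963456632216633
w turn_handle 0.59 [326.  57.] [0.5595 0.0558 0.127 ]
w bail 0.71 [283. 204.] [ 0.5051 -0.0867  0.219 ]
w cover_edge 0.76 [260. 192.] [ 0.4819 -0.0869  0.17  ]
w index_mark 0.95 [230. 173.] [ 0.4291 -0.0902  0.038 ]
w stand 0.85 [355. 167.] [ 0.6204 -0.0939  0.    ]
w turn_handle 0.78 [329.  58.] [0.5621 0.0549 0.127 ]
w turn_handle 0.64 [358. 165.] [ 0.5938 -0.0695  0.127 ]
w bail 0.87 [285. 204.] [ 0.5072 -0.0864  0.219 ]
w cover_edge 0.84 [260. 191.] [ 0.4814 -0.0859  0.17  ]
w index_mark 0.82 [229. 171.] [ 0.4282 -0.0867  0.038 ]
w stand 0.64 [357. 166.] [ 0.6224 -0.0921  0.    ]
```

View pics/w4.png

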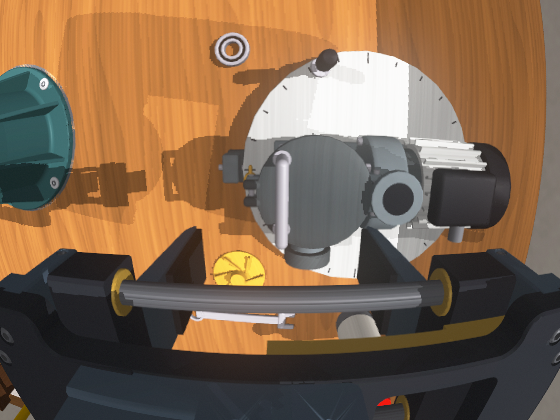

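The bail bar runs almost vertically in the picture, from (282,157) to (281,247), which is nearly along tool x. The index block is at (231,167). I average a few shots to confirm the click angle.

```bash
cat > c.py <<'E'
from h import *
from scipy.optimize import least_squares
Z={"turn_handle":.127,"bail":.219,"cover_edge":.17,"index_mark":.038,"stand":0}
acc={k:[] for k in Z}
for i in range(6):
    s=sense();p=snapshot("wrist")
    for l,z in Z.items():
        r=pinpoint(p,l)
        if r: o,d=wray(p,r[0]["pixel"],s);acc[l].append((o+d*(z-o[2])/d[2])[:2])
a={k:np.median(v,0) for k,v in acc.items() if v};print({k:(np.round(v,4),np.round(np.std(acc[k],0),4)) for k,v in a.items()})
f=lambda x:np.concatenate([model(x)[k][:2]-a[k] for k in a])
q=least_squares(f,[.62,-.09,-.04,0]);print(np.round(q.x,4),np.round(q.fun*1000,1));print(model(q.x))
print(sense()["time_s"])
E
python3 c.py
```

```text
{'turn_handle': (array([0.5605, 0.0545]), array([0.0015, 0.0009])), 'bail': (array([ 0.5055, -0.0876]), array([0.0008, 0.0005])), 'cover_edge': (array([ 0.4823, -0.0853]), array([0.0006, 0.001 ])), 'index_mark': (array([ 0.4303, -0.0884]), array([0.0027, 0.0016])), 'stand': (array([ 0.6246, -0.0949]), array([0.0016, 0.0015]))}
[ 0.6243 -0.093  -0.0237 -0.0183] [ 1.9  0.2 -0.  -0.4 -2.8 -1.6  1.1 -0.  -0.3  1.8]
{'turn_handle': array([0.56249561, 0.05471001, 0.127     ]), 'bail': array([ 0.50544777, -0.08801891,  0.219     ]), 'cover_edge': array([ 0.47947073, -0.08692639,  0.17      ]), 'stand': array([ 0.62434266, -0.09301928,  0.        ]), 'index_mark': array([ 0.43139692, -0.0884433 ,  0.038     ])}
16.9
```

View pics/t4.png

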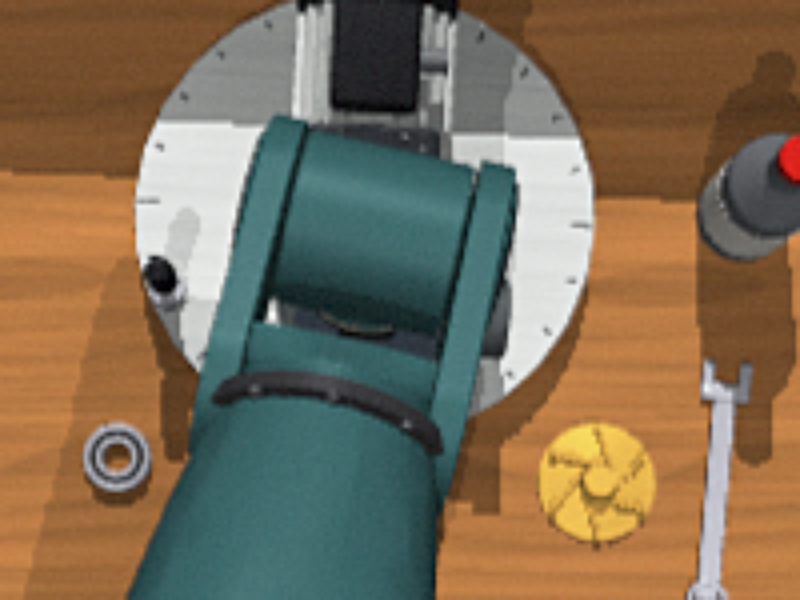

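The disc is within the click (estimates put deck at -0.02 to 0). I part-close the fingers and descend over the bar.

Call:
arm_command:
  delta_pos:
    - [-0.001,0.002,0]
    - [0,0,0.02]
    - [0,0,0.02]
    - [0,0,0.02]
    - [0,0,0.02]
    - [0,0,0.02]
    - [0,0,0.015]
    - [0,0,0.01]
  roll: [0.3,0,0,0,0,0,0,0]
  claw: 0.55

```text
time_s: 17.7
tool_pos: [0.5048, -0.0881, 0.2128]
ee_rot: [-2.269, -2.171, 0.001]
wrist_force: [0.4, -0.3, -0.3]
gripper_width: 0.549
grip_force: 0.0
```

Call:
arm_command:
  delta_pos:
    - [0,0,0]
    - [0,0,0]
  roll: [0,0]

```text
time_s: 17.9
tool_pos: [0.5054, -0.0882, 0.2144]
ee_rot: [2.27, 2.172, 0.0]
wrist_force: [0.2, -0.0, -0.1]
gripper_width: 0.549
grip_force: 0.0
```

Run:
```python
from h import *
s=sense();print(s["time_s"],np.round(s["tool_pos"],4),np.round(s["wrist_force"],1),s["gripper_width"])
wrist((("turn_handle",.127),("bail",.219),("cover_edge",.17),("index_mark",.038)),"w5")
```

```text
17.9 [ 0.5054 -0.0882  0.2144] [ 0.2 -0.  -0.1] 0.5492424690486511
w turn_handle 0.81 [349.  29.] [0.5629 0.0558 0.127 ]
w bail 0.97 [278. 271.] [ 0.5039 -0.0885  0.219 ]
w cover_edge 0.72 [242. 236.] [ 0.4796 -0.0874  0.17  ]
w index_mark 0.82 [211. 191.] [ 0.4301 -0.0866  0.038 ]
```

View pics/w5.png

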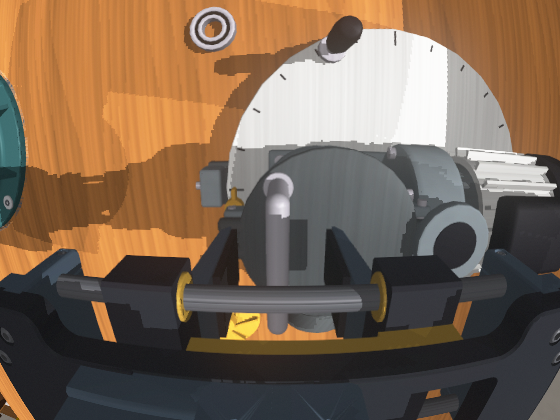

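The bar (column 278) lies between the fingers, within about 2 mm of centre. I close on it.

Call:
arm_command:
  delta_pos:
    - [0,-0.0015,0]
    - [0,0,0]
    - [0,0,0]
    - [0,0,0]
    - [0,0,0]
    - [0,0,0]
    - [0,0,0]
    - [0,0,0]
  roll: [0,0,0,0,0,0,0,0]
  claw: 0.0
  grip_force: 45

```text
time_s: 18.95
tool_pos: [0.5033, -0.0881, 0.2139]
ee_rot: [-2.269, -2.172, 0.001]
wrist_force: [-4.6, -0.9, 3.9]
gripper_width: 0.121
grip_force: 45.0
```

Call:
arm_command:
  delta_pos:
    - [0,0,0]
    - [0,0,0]
    - [0,0,0]
    - [0,0,0]
  roll: [0,0,0,0]

```text
time_s: 19.35
tool_pos: [0.5033, -0.0881, 0.2139]
ee_rot: [-2.269, -2.172, 0.001]
wrist_force: [-5.6, -0.6, 4.2]
gripper_width: 0.118
grip_force: 45.0
```

Call:
arm_command:
  delta_pos:
    - [0,0.0005,-0.001]
    - [0,0.0005,-0.001]
    - [0,0.0005,-0.001]
    - [0,0,0]
  roll: [0,0,0,0]

```text
time_s: 19.75
tool_pos: [0.5045, -0.0881, 0.2164]
ee_rot: [-2.269, -2.171, 0.001]
wrist_force: [-2.3, -3.5, -12.7]
gripper_width: 0.121
grip_force: 45.0
```

Call:
arm_command:
  delta_pos:
    - [0,0.0005,-0.001]
    - [0,0.0005,-0.001]
    - [0,0.0005,-0.001]
    - [0,0,0]
  roll: [0,0,0,0]

```text
time_s: 20.15
tool_pos: [0.5069, -0.0882, 0.2205]
ee_rot: [2.269, 2.172, 0.001]
wrist_force: [-3.8, -1.4, -5.1]
gripper_width: 0.117
grip_force: 45.0
```

Call:
arm_command:
  delta_pos:
    - [0,0.0005,-0.001]
    - [0,0.0005,-0.001]
    - [0,0.0005,-0.001]
    - [0,0,0]
  roll: [0,0,0,0]

```text
time_s: 20.55
tool_pos: [0.5085, -0.0883, 0.2234]
ee_rot: [2.269, 2.172, 0.001]
wrist_force: [-1.2, -1.6, -5.3]
gripper_width: 0.119
grip_force: 45.0
```

Call:
arm_command:
  delta_pos:
    - [0,0.0005,-0.001]
    - [0,0.0005,-0.001]
    - [0,0.0005,-0.001]
    - [0,0.0005,-0.001]
    - [0,0.0002,-0.0005]
    - [0,0,0]
    - [0,0,0]
    - [0,0,0]
  roll: [0,0,0,0,0,0,0,0]

```text
time_s: 21.35
tool_pos: [0.5112, -0.0885, 0.2277]
ee_rot: [2.269, 2.171, 0.002]
wrist_force: [7.2, -2.3, -12.6]
gripper_width: 0.122
grip_force: 45.0
```

Run:
```python
from h import *
s=sense();print(s["time_s"],np.round(s["tool_pos"],4),np.round(s["wrist_force"],1),s["gripper_width"],s["grip_force"])
wrist((("turn_handle",.127),("bail",.233),("cover_edge",.188),("index_mark",.038)),"w6")
p=snapshot("scene")
for l in("bail","cover_edge","turn_handle"):print(l,[(round(r["p"],2),np.round(r["pixel"],1)) for r in pinpoint(p,l)[:1]])
m=model([.6243,-.093,-.04,0]);
for z in(0,.018):print(z,proj(p,m["cover_edge"]+[0,0,z]))
```

```text
21.35 [ 0.5112 -0.0885  0.2277] [  7.2  -2.3 -12.6] 0.12174583722765443 45.0023227930069
w turn_handle 0.67 [335.  35.] [0.5604 0.0538 0.127 ]
w bail 0.89 [284. 269.] [ 0.5133 -0.0871  0.233 ]
w cover_edge 0.69 [234. 236.] [ 0.4812 -0.0851  0.188 ]
w cover_edge 0.43 [208.  34.] [0.4732 0.0444 0.188 ]
w index_mark 0.87 [208. 186.] [ 0.4313 -0.0843  0.038 ]
bail [(0.48, array([281.7, 204.9]))]
cover_edge [(0.65, array([273.7, 209.4]))]
turn_handle [(0.56, array([318.7, 209.2]))]
0 [275.30184806 215.99048144]
0.018 [275.20722852 211.78947334]
```

View pics/w6.png

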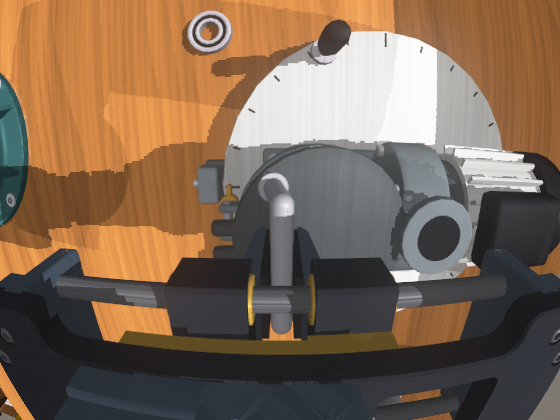

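The cover is visibly tilted up at the bar (283,200-330), and the disc has not moved. A small radial load remains, so I relax it along the arc, then measure the cover angle.

Call:
arm_command:
  delta_pos:
    - [0,0.0008,0.0003]
    - [0,0,0]
    - [0,0,0]
    - [0,0,0]
  roll: [0,0,0,0]

```text
time_s: 22.2
tool_pos: [0.511, -0.0884, 0.2272]
ee_rot: [-2.27, -2.172, 0.0]
wrist_force: [-3.5, -2.5, -3.3]
gripper_width: 0.121
grip_force: 45.0
```

```bash
cat > d.py <<'E'
from h import *
from scipy.optimize import minimize_scalar
s=sense();print(s["time_s"],np.round(s["tool_pos"],4),np.round(s["wrist_force"],1),s["grip_force"])
def pts(th,x=(.6243,-.093,-.035)):
    c,n=np.cos(th),np.sin(th);o={}
    for k,(a,b) in {"bail":(-.100,.052),"cover_edge":(-.126,.003)}.items():
        o[k]=np.array([x[0],x[1],0])+Rz(x[2])@np.array([-.019+a*c+b*n,0,.167+b*c-a*n])
    return o
B=[];
for i in range(5):
    for n in("wrist","scene"):
        s=sense();p=snapshot(n)
        for l in("bail","cover_edge"):
            r=pinpoint(p,l)
            if not r or r[0]["p"]<.4: continue
            o,d=wray(p,r[0]["pixel"],s) if n=="wrist" else ray(p,r[0]["pixel"]);d=d/np.linalg.norm(d)
            f=lambda t:np.linalg.norm(np.cross(pts(t)[l]-o,d))
            q=minimize_scalar(f,bounds=(-.1,.4),method="bounded");B.append((n,l,q.x,q.fun))
for k in sorted({b[:2] for b in B}):
    v=np.array([b[2:] for b in B if b[:2]==k]);print(k,np.round(np.median(v,0),3),np.round(v[:,0].std(),3),len(v))
E
python3 d.py
```

```text
22.2 [ 0.511  -0.0884  0.2272] [-3.5 -2.5 -3.3] 45.00607788562775
('scene', 'bail') [0.115 0.004] 0.01 2
('scene', 'cover_edge') [0.158 0.008] 0.117 5
('wrist', 'bail') [0.104 0.001] 0.005 4
('wrist', 'cover_edge') [0.091 0.001] 0.008 5
```

Force is down to the cover's weight. The arm's own travel gives about 0.137 rad, and vision reads 0.10 with a known bias of about -0.03. I add a small nudge for margin.

Call:
arm_command:
  delta_pos:
    - [0,0.0007,-0.0011]
    - [0,0,0]
    - [0,0,0]
    - [0,0,0]
    - [0,0,0]
    - [0,0,0]
  roll: [0,0,0,0,0,0]

```text
time_s: 24.3
tool_pos: [0.5116, -0.0885, 0.2282]
ee_rot: [-2.27, -2.172, 0.0]
wrist_force: [-3.4, -2.7, -4.9]
gripper_width: 0.122
grip_force: 45.0
```

```bash
python3 d.py; python3 c.py | head -3
```

```text
24.3 [ 0.5116 -0.0885  0.2282] [-3.4 -2.7 -4.9] 45.006192326545715
('scene', 'bail') [0.019 0.003] 0.052 4
('scene', 'cover_edge') [0.223 0.006] 0.024 5
('wrist', 'bail') [0.128 0.001] 0.012 5
('wrist', 'cover_edge') [0.084 0.001] 0.018 5
{'turn_handle': (array([0.5618, 0.0538]), array([0.001, 0.002])), 'bail': (array([ 0.5133, -0.0949]), array([0.0008, 0.0006])), 'cover_edge': (array([ 0.4791, -0.0928]), array([0.0008, 0.001 ])), 'index_mark': (array([ 0.4293, -0.0867]), array([0.0021, 0.0018])), 'stand': (array([ 0.623 , -0.0939]), array([0.0015, 0.0019]))}
[ 0.6257 -0.0946 -0.0403  0.0227] [-1.5 -2.3 -6.5  2.4  1.7  0.7  3.6 -0.1  2.8 -0.7]
{'turn_handle': array([0.5603024 , 0.05156635, 0.127     ]), 'bail': array([ 0.50675966, -0.0925141 ,  0.219     ]), 'cover_edge': array([ 0.48076369, -0.09205675,  0.17      ]), 'stand': array([ 0.62574125, -0.09460737,  0.        ]), 'index_mark': array([ 0.43289795, -0.0868317 ,  0.038     ])}
```

```bash
python3 -c "
from station import ticket;print(ticket.hand_in())"
```

```text
the job is handed in; nothing more can be done
None
```

I handed the job in: the turntable is in its home click as far as I can measure (deck within about 0.02 rad of 0) and the bar is still held at 45 N. By the arm's travel the cover is cracked about 0.145 rad (about 18 mm), but the camera estimates of that angle were scattered, and the hand-in returned no verdict.

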